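# Find the jar with the loose cap, tighten it, shelve it again

## Robot

A 6-joint arm with a two-finger parallel gripper is mounted at the origin on a cart in front of the work surface, level with it; the furniture and walls round the work are solid. World frame = base frame: x ahead of the robot, y to its left, z up, the work surface at z = 0. Lengths are in m, angles in rad, forces in N, time in s.
With the tool pointing down it reaches from about 0.325 to 1 m from the base axis. Payload 5.1 kg.
Tool frame: the origin (TCP) lies at the very end of the fingers, on their centre line; the grasp point (between the pads) lies behind it (robot.grasp_offset is the z of the grasp point in the tool frame, in m); z points along the fingers, y is the line along which they close (so a half turn about z gives the same grasp; the last joint's range is limited). The gripper opens to 85 mm and grips with 20 to 120 N. Pads are 22 mm wide; open, the fingers measure 114 mm over their backs; the gripper's body (76 mm by 85 mm) begins 54 mm behind the grasp point. The pads swing forward as they close: fully open they stand 13 mm farther back than shut.
Start: joints at [1.153, 0.124, 1.65, -0, 1.367, -0.083], TCP at [0.214, 0.614, 0.231] pointing down, gripper open.
Joint ranges: [-2.61, 2.61], [-1.02, 2.33], [0.03, 2.71], [-1.35, 4.49], [0.32, 2.68], [-2.91, 2.91]. Speed limits (rad/s): [2.57, 2.57, 3.14, 3.14, 3.14, 3.14].

## Interface

Orientations are given as a rotation vector (axis times angle).
In Python, from cell import robot gives the robot as it stands.
- The arm moves only by the tool jog_arm, never from a script. Its argument "commands" is a list of rows, each a list of 5 numbers: the opening, from 0 (shut) to 1 (fully open), then the shift along the world's x, y, z normalised to -1 to 1, where 1 is 500 mm, then the turn about the world's z normalised to -1 to 1, where 1 is pi rad. A call has 1 to 12 rows; each row is the pose to reach, as a shift and turn from the pose commanded when the call began, turning the shorter way round; what a row does not reach only later rows make up. A row lasts 1/12 s, in which the tool goes at most 41.7 mm and 7.16 degrees, less where a joint would pass 70% of its speed; a pose out of reach is approached as far as the arm can. A call with a number of a shift or a turn outside -1 to 1 is refused whole. A call with a gripper value outside its range is refused whole. The fingers move at their own pace and stop on an object; "squeeze" is the grip in N (left out, the last holds). Time passes only in rows, so rows that repeat a pose let the fingers close. It gives the time, the measured TCP pose, the force, the opening and the grip force at its end, in the units of the state.
- robot.state(): the state, without advancing time (a new reading comes with each control period).
- robot.get_image(name): name is "side" or "top" or "wrist"; returns a dict with "img" (384x512x3 uint8, blue, green, red), "depth" (384x512 float32, m along the optical axis (not along the pixel's ray), 0 where there is no reading), "K" (3x3 intrinsics, pixels), "R" (3x3) and "t" (3): a world point X has camera coordinates R X + t. Camera axes: x right, y down, z forward; pixel columns grow to the right and rows downward; lengths in m; the calibration is good to about 2 mm. A picture is of the moment at which its call begins.
- robot.hand_in(): hands the job in; it is judged then, once.
The state is a dict: "time_s": time; "qpos": joint angles; "joint_vel": joint speeds; "effort": joint torques, N m; "tcp_pos": TCP position; "tcp_rot": TCP orientation; "contact_force": force on the tool from outside, world axes, zero at the start; "wrist_torque": the same for the moment, N m; "width": finger opening in m; "grip_force": force on a finger pad.
Only numpy, scipy, OpenCV 4.12 (cv2) and the standard library are available. Lean on these libraries where they do the work, as an engineer would, in place of code of your own. Each camera call takes 0.05 s, during which the arm holds its last target. There are 200 camera calls.

## Task

One of the three jars on the low shelf has a loose screw cap: give the caps a small tug upwards until you find the one that gives. Take that jar by its body, not by the loose cap, stand it in the blue square holder, screw its cap fully tight there (clockwise) and set it back gently, upright, in its gap on the shelf. Leave the two sound jars standing in their places on the shelf, with their caps tight.

Things in the scene. Friction and masses are not known exactly. Their poses are not given: they have to be found in the camera images.
- shelf: low shelf fixed to the bench: plywood board 96 (its x) x 320 (its y) mm, upper face 35 mm above the bench, with a steel stop along the +x edge 4 mm above the board. Origin: centre of its underside; z up. The jars stand on it in a row along y, about 108 mm apart. Mind the blue bag sealer beside the work, its black arm swung down (about 110 mm high)
- shelf_top (a point): centre of the shelf board's upper face (35 mm above the shelf's origin), axes as the shelf's
- holder: blue square jar holder fixed to the bench: 92 x 92 mm block 28 mm high, on it four walls round a 60 x 60 mm square pocket (sides along its x, y), ending 45 mm above the bench and flaring to a 70 mm mouth. A jar's 54 mm square foot drops in with 3 mm to spare each side, in any quarter turn, and can then turn only about 0.12 rad. Origin: centre of its underside; z up
- holder_floor (a point): centre of the pocket's floor, 28 mm above the holder's origin, where the centre of a jar's underside belongs when it stands in the holder
- jar_1: white square plastic jar (54 x 54 mm, square sides along its x and y, body 56 mm high) with paper labels with a green stripe and a round green screw cap; 80 mm high in all, about 0.28 kg. Origin: centre of its underside; z up. The body is wider than the cap, so fingers at the cap must stay above 56 mm over the jar's underside. All three jars look the same; one of the three has a loose cap
- jar_1_captop (a point): centre of the top of jar_1's green, ribbed cap (46 mm diameter, 24 mm high), z up; 80 mm above the jar's underside while the cap rests on its seat. Pulled upwards, a tight cap takes the jar along at once; a loose one first rises freely from the jar by 3 mm for each rad that it is unscrewed (2.7 to 3.8 mm), then takes the jar along; let go, it drops back onto its seat
- jar_1_cap (a joint): turn of jar_1's cap on the jar, rad: 0 = fully tight against its stop, positive = unscrewed (anticlockwise seen from above), at most 1.5. A loose cap starts at 0.9 to 1.25 and looks no different. Turning it takes about 0.15 N m and it stays where it is left; turn it clockwise seen from above to tighten it, until it stops. On the open shelf or bench the jar would turn along with it
- jar_2: white square plastic jar (54 x 54 mm, square sides along its x and y, body 56 mm high) with paper labels with a green stripe and a round green screw cap; 80 mm high in all, about 0.28 kg. Origin: centre of its underside; z up. The body is wider than the cap, so fingers at the cap must stay above 56 mm over the jar's underside. All three jars look the same; one of the three has a loose cap
- jar_2_captop (a point): centre of the top of jar_2's green, ribbed cap (46 mm diameter, 24 mm high), z up; 80 mm above the jar's underside while the cap rests on its seat. Pulled upwards, a tight cap takes the jar along at once; a loose one first rises freely from the jar by 3 mm for each rad that it is unscrewed (2.7 to 3.8 mm), then takes the jar along; let go, it drops back onto its seat
- jar_2_cap (a joint): turn of jar_2's cap on the jar, rad: 0 = fully tight against its stop, positive = unscrewed (anticlockwise seen from above), at most 1.5. A loose cap starts at 0.9 to 1.25 and looks no different. Turning it takes about 0.15 N m and it stays where it is left; turn it clockwise seen from above to tighten it, until it stops. On the open shelf or bench the jar would turn along with it
- jar_3: white square plastic jar (54 x 54 mm, square sides along its x and y, body 56 mm high) with paper labels with a green stripe and a round green screw cap; 80 mm high in all, about 0.28 kg. Origin: centre of its underside; z up. The body is wider than the cap, so fingers at the cap must stay above 56 mm over the jar's underside. All three jars look the same; one of the three has a loose cap
- jar_3_captop (a point): centre of the top of jar_3's green, ribbed cap (46 mm diameter, 24 mm high), z up; 80 mm above the jar's underside while the cap rests on its seat. Pulled upwards, a tight cap takes the jar along at once; a loose one first rises freely from the jar by 3 mm for each rad that it is unscrewed (2.7 to 3.8 mm), then takes the jar along; let go, it drops back onto its seat
- jar_3_cap (a joint): turn of jar_3's cap on the jar, rad: 0 = fully tight against its stop, positive = unscrewed (anticlockwise seen from above), at most 1.5. A loose cap starts at 0.9 to 1.25 and looks no different. Turning it takes about 0.15 N m and it stays where it is left; turn it clockwise seen from above to tighten it, until it stops. On the open shelf or bench the jar would turn along with it
There are look-alikes about, which are no part of the job. What is shaped like the jar_1 but orange or turquoise is not meant.

How it is judged:
On the way, in this order (a step that is already met when the one before it is completed fails the run):
1. the loose cap has been tugged: pulled up from its seat by more than 1.5 mm while its jar is still on the shelf (z of jar_2_captop in the frame of jar_2 above 0.0815 m and z of jar_2 in the frame of shelf_top between -0.003 and 0.025 m), for 0.1 s.
2. the loose jar stands upright in the pocket of the holder, its cap still loose (horizontal distance between jar_2 and holder_floor below 0.006 m and z of jar_2 in the frame of holder_floor below 0.004 m and angle between jar_2's own z axis and vertical below 0.06 rad and value of joint jar_2_cap above 0.4 rad), for 0.2 s.
3. its cap is screwed tight while the jar stands in the holder (horizontal distance between jar_2 and holder_floor below 0.006 m and z of jar_2 in the frame of holder_floor below 0.004 m and angle between jar_2's own z axis and vertical below 0.06 rad and value of joint jar_2_cap below 0.1 rad), for 0.2 s.
At the end, for the whole second after the job is handed in: all three jars stand upright (within 0.08 rad) and at rest on the shelf board, their centres within 45 mm of the board's middle line and 150 mm of its centre along it, with all three caps tight (within 0.1 rad of the stop); each jar within 40 mm of where it stood at the start (z of jar_1 in the frame of shelf_top between -0.003 and 0.004 m and x of jar_1 in the frame of shelf_top between -0.045 and 0.045 m and y of jar_1 in the frame of shelf_top between -0.15 and 0.15 m and angle between each of jar_1, jar_2, jar_3's own z axis and vertical below 0.08 rad and linear speed of each of jar_1, jar_2, jar_3 below 0.02 m/s and value of joint each of jar_1_cap, jar_2_cap, jar_3_cap below 0.1 rad and z of jar_2 in the frame of shelf_top between -0.003 and 0.004 m and x of jar_2 in the frame of shelf_top between -0.045 and 0.045 m and y of jar_2 in the frame of shelf_top between -0.15 and 0.15 m and z of jar_3 in the frame of shelf_top between -0.003 and 0.004 m and x of jar_3 in the frame of shelf_top between -0.045 and 0.045 m and y of jar_3 in the frame of shelf_top between -0.15 and 0.15 m and distance of each of jar_2, jar_1, jar_3 from where it was at the start of the episode below 0.04 m); the robot touches nothing.
It fails at once if a jar is dropped or slammed onto the shelf (over 70 N between them) (contact force between any of jar_1, jar_2, jar_3 and shelf above 70 N).
It fails at once if a jar is tipped over (beyond 0.6 rad) (angle between any of jar_1, jar_2, jar_3's own z axis and vertical above 0.6 rad).
It fails at once if the loose jar is carried hanging from its loose cap (jar more than 25 mm above the shelf board while the cap is pulled up) (z of jar_2_captop in the frame of jar_2 above 0.0815 m and z of jar_2 in the frame of shelf_top above 0.025 m).
It fails at once if a sound jar is taken from its place or pushed aside by more than 40 mm (distance of any of jar_1, jar_3 from where it was at the start of the episode above 0.04 m).
It also fails if it takes over 72 s, if anything falls off the work surface, if the arm or the gripper's body presses on something with over 40 N, if the wrist force passes 120 N, or if a joint passes its speed limit or range.

## Working session

There is one attempt and no reset: what is moved stays moved. The work goes in short steps, Python scripts to look and compute and a tool call to move; the robot and the scene stay as the last step left them, time stands still between calls to the robot, and variables do not carry over. Pictures are saved under pics/ and viewed, at most 10 in all, crops included, and the job is handed in when it is done.

Besides the shell and the picture viewer there is one more tool, called by a JSON object that holds its "op" and its "data", one argument or row to a line. jog_arm: Moves the arm, as the interface text tells. Its arguments: {"type":"object","properties":{"commands":{"type":"array","items":{"type":"array","items":{"type":"number","minimum":-1,"maximum":1}}},"squeeze":{"type":"number"}},"required":["commands"]}

```bash
mkdir -p pics; ls
python3 - <<'E'
from cell import robot
import cv2,numpy as np
s=robot.state();print(s, robot.grasp_offset)
a=robot.get_image("top");b=robot.get_image("side")
np.savez("v0.npz",**{"a"+k:v for k,v in a.items()},**{"b"+k:v for k,v in b.items()})
cv2.imwrite("pics/top0.png",a["img"]);cv2.imwrite("pics/side0.png",b["img"])
print(a["K"],a["R"],a["t"])
E
```

```text
pics
{'time_s': 0.0, 'qpos': array([ 1.15337818e+00,  1.24486027e-01,  1.65166858e+00,  8.87691782e-07,
        1.36751349e+00, -8.25774670e-02]), 'joint_vel': array([ 0.00041517, -0.0002626 ,  0.00040521,  0.00118255,  0.00453182,
       -0.0012367 ]), 'effort': array([-2.16917695e-03, -4.23601055e+01, -3.65450943e+01, -1.86695338e-04,
        6.70820780e-03,  1.45628286e-05]), 'tcp_pos': array([0.21336644, 0.61333436, 0.23006858]), 'tcp_rot': array([-0.52342715, -3.09715792,  0.0031579 ]), 'contact_force': array([ 0.1216222 , -0.91859838, -0.29838959]), 'wrist_torque': array([0.05483561, 0.0150291 , 0.02035872]), 'grip_force': 0.0, 'width': 0.08547910825884558} -0.0187
[[432.80516011   0.         254.11775008]
 [  0.         432.80516011 189.07986986]
 [  0.           0.           1.        ]] [[-0.01934869 -0.99965663  0.0176706 ]
 [-0.99065984  0.01678256 -0.13531971]
 [ 0.13497668 -0.02012382 -0.9906444 ]] [0.14072965 0.5575128  1.27395892]
```

View pics/top0.png

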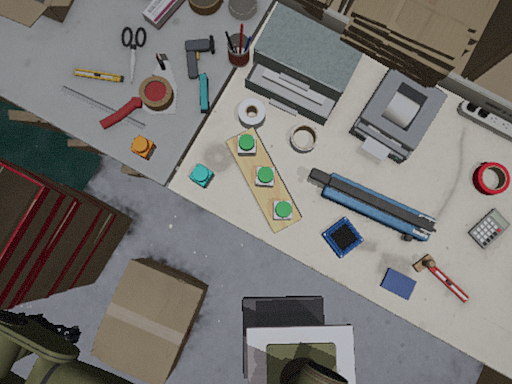

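View pics/side0.png

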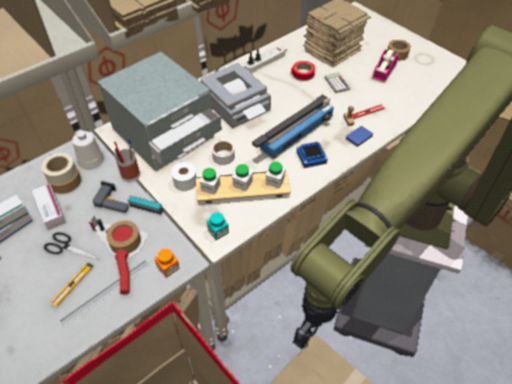

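The top view shows the green caps at about (246,143), (265,175) and (283,209), and the blue holder at (342,236). The sealer runs from (310,175) to (435,235). Next I'll measure these.

```bash
cat > h.py <<'E'
import numpy as np,cv2
def ray(d,u,v,z):
    K,R,t=d["K"],d["R"],d["t"]; c=-R.T@t
    r=R.T@np.linalg.solve(K,np.array([u,v,1.])); return c+r*(z-c[2])/r[2]
def blobs(d,lo,hi,amin=60):
    m=cv2.inRange(cv2.cvtColor(d["img"],cv2.COLOR_BGR2HSV),np.array(lo),np.array(hi))
    cs=cv2.findContours(m,cv2.RETR_EXTERNAL,cv2.CHAIN_APPROX_NONE)[0]
    return [c[:,0].astype(float) for c in cs if cv2.contourArea(c)>amin]
def world(d,c,z): return np.array([ray(d,u,v,z)[:2] for u,v in c],np.float32)
E
python3 - <<'E'
from h import *
n=np.load("v0.npz")
for p in "ab":
    d={k:n[p+k] for k in("img","depth","K","R","t")}
    print(p,-d["R"].T@d["t"])
    for c in blobs(d,(50,100,60),(75,255,255)):
        w=world(d,c,.115); print("green",c.mean(0).round(),cv2.minEnclosingCircle(w), cv2.minAreaRect(w))
    for z,lo,hi in((.045,(95,120,30),(125,255,255)),(.035,(12,50,120),(28,200,255))):
      for c in blobs(d,lo,hi,400): print(z,c.mean(0).round(),cv2.minAreaRect(world(d,c,z)))
E
```

```text
a [0.38307373 0.15696175 1.33499596]
green [283. 209.] ((0.4914633631706238, 0.05189336836338043), 0.022432716563344002) ((0.49134451150894165, 0.052055321633815765), (0.04170048236846924, 0.043353136628866196), 62.2114143371582)
green [265. 174.] ((0.5917251706123352, 0.10039157420396805), 0.0228465273976326) ((0.5909137725830078, 0.10021911561489105), (0.04009416699409485, 0.0435478575527668), 88.82157135009766)
green [246. 142.] ((0.6869707107543945, 0.15298166871070862), 0.02290537767112255) ((0.6869193315505981, 0.15294168889522552), (0.04045317694544792, 0.041418932378292084), 89.12626647949219)
0.045 [341. 237.] ((0.4113536775112152, -0.12845292687416077), (0.08884087204933167, 0.08969727903604507), 35.45416259765625)
0.035 [133. 350.] ((0.09934966266155243, 0.487568199634552), (0.2340189665555954, 0.12673978507518768), 66.64524841308594)
0.035 [157. 296.] ((0.24860213696956635, 0.42228737473487854), (0.23461559414863586, 0.13570109009742737), 66.27711486816406)
0.035 [260. 173.] ((0.5907613635063171, 0.10296455025672913), (0.31932416558265686, 0.09726402163505554), 26.5808067
[... 1416 characters left out ...]
905120968818665), (0.2571723461151123, 0.12705112993717194), 20.307384490966797)
0.035 [ 70. 286.] ((0.9268559217453003, 0.6332029104232788), (0.15059566497802734, 0.029900040477514267), 80.21253967285156)
0.035 [122. 234.] ((0.8788851499557495, 0.4200674891471863), (0.09839580208063126, 0.10173618793487549), 51.822444915771484)
0.035 [242. 187.] ((0.5926837921142578, 0.10529829561710358), (0.3211895823478699, 0.10703793168067932), 26.464750289916992)
0.035 [15. 46.] ((1.8774118423461914, -0.3961121141910553), (0.21117804944515228, 0.5889694094657898), 38.97053909301758)
0.035 [335.  30.] ((0.5389242768287659, -0.9328864812850952), (0.2893127202987671, 0.5604360699653625), 2.727712631225586)
```

{"op": "jog_arm", "data": {
  "commands": [
    [1,0.76,-0.96,0.26,-0.2456],
    [1,0.76,-0.96,0.26,-0.2456],
    [1,0.76,-0.96,0.26,-0.2456],
    [1,0.76,-0.96,0.26,-0.2456],
    [1,0.76,-0.96,0.26,-0.2456],
    [1,0.76,-0.96,0.26,-0.2456],
    [1,0.76,-0.96,0.26,-0.2456],
    [1,0.76,-0.96,0.26,-0.2456],
    [1,0.76,-0.96,0.26,-0.2456],
    [1,0.76,-0.96,0.26,-0.2456],
    [1,0.76,-0.96,0.26,-0.2456],
    [1,0.76,-0.96,0.26,-0.2456]
  ]
}}

```text
time_s: 1.1
tcp_pos: [0.5178, 0.2285, 0.3352]
tcp_rot: [-1.651, -2.673, 0.001]
contact_force: [1.8, -0.6, 0.0]
width: 0.0855
grip_force: 0.0
```

{"op": "jog_arm", "data": {
  "commands": [
    [1,0.25,-0.35,0.02,0],
    [1,0.25,-0.35,0.02,0],
    [1,0.25,-0.35,0.02,0],
    [1,0.25,-0.35,0.02,0],
    [1,0.25,-0.35,0.02,0],
    [1,0.25,-0.35,0.02,0]
  ]
}}

```text
time_s: 1.6
tcp_pos: [0.6444, 0.0501, 0.3439]
tcp_rot: [1.658, 2.668, -0.003]
contact_force: [-0.6, 0.1, 0.6]
width: 0.0853
grip_force: 0.0
```

Run:
```python
from cell import robot
from h import *
d=robot.get_image("wrist");np.savez("w1.npz",**d);cv2.imwrite("pics/w1.png",d["img"])
print(-d["R"].T@d["t"],robot.state()["tcp_pos"])
for c in blobs(d,(50,100,60),(75,255,255)):
    w=world(d,c,.115); print("green",c.mean(0).round(),cv2.minEnclosingCircle(w))
for c in blobs(d,(95,120,30),(125,255,255),400): print(c.mean(0).round(),cv2.minAreaRect(world(d,c,.045)))
n=np.load("v0.npz");a={k:n["a"+k] for k in("img","depth","K","R","t")}
v,u=np.mgrid[0:384,0:512];P=np.stack([u,v,np.ones_like(u)],-1).reshape(-1,3)@np.linalg.inv(a["K"]).T*a["depth"].reshape(-1,1)
X=((P-a["t"])@a["R"]).reshape(384,512,3)
q=X[165:245,300:440].reshape(-1,3);q=q[(q[:,2]>.04)&(q[:,2]<.2)]
n=np.array([.9,-.43]);h=np.array([.411,-.1285]);s=q[q[:,2]>.06]
print("sealer dist",((s[:,:2]-h)@n).min(),np.percentile((s[:,:2]-h)@n,[1,50,99]),s[:,2].max(),cv2.minAreaRect(s[:,:2].astype(np.float32)))
```

```text
[0.61540971 0.1088246  0.48603038] [0.64376212 0.0515118  0.34379751]
green [237. 113.] ((0.5944414734840393, 0.0966336652636528), 0.022444339469075203)
green [145. 111.] ((0.494794636964798, 0.04891576990485191), 0.02321767807006836)
green [327. 109.] ((0.6898679733276367, 0.1485775113105774), 0.022872688248753548)
[114. 249.] ((0.49963855743408203, -0.19330595433712006), (0.274455726146698, 0.027907324954867363), 63.825294494628906)
[ 80. 193.] ((0.42428386211395264, -0.12394770979881287), (0.1007300540804863, 0.0863436609506607), 35.60658264160156)
sealer dist 0.08964196272174615 [0.09349514 0.12215838 0.15946034] 0.11355281955590732 ((0.5126652717590332, -0.2105747014284134), (0.3965790867805481, 0.0735643208026886), 63.82063674926758)
```

View pics/w1.png

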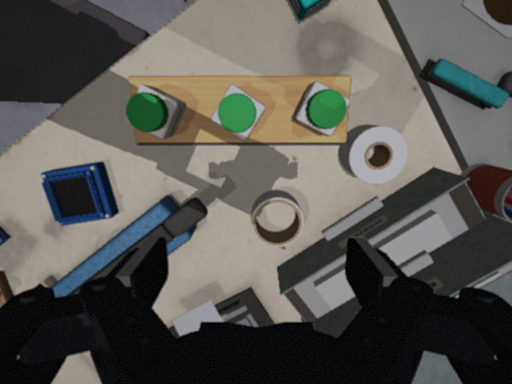

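The wrist view shows three caps at (147,112), (237,113) and (327,109), with the jars yawed about 20–35° on the shelf. The holder is at (80,193), with the sealer beyond it. I'll tug the middle cap first.

{"op": "jog_arm", "data": {
  "commands": [
    [1,-0.102,0.094,-0.29,0],
    [1,-0.102,0.094,-0.29,0],
    [1,-0.102,0.094,-0.29,0],
    [1,-0.102,0.094,-0.29,0],
    [1,-0.102,0.094,-0.29,0],
    [1,-0.102,0.094,-0.29,0],
    [1,-0.102,0.094,-0.29,0]
  ]
}}

```text
time_s: 2.23
tcp_pos: [0.5924, 0.1029, 0.2026]
tcp_rot: [1.648, 2.671, 0.003]
contact_force: [0.4, 0.4, 0.6]
width: 0.0854
grip_force: 0.0
```

```bash
cat > look.py <<'E'
from cell import robot
from h import *
import sys
d=robot.get_image("wrist");np.savez(sys.argv[1]+".npz",**d);cv2.imwrite(f"pics/{sys.argv[1]}.png",d["img"])
s=robot.state();print("tcp",s["tcp_pos"],s["tcp_rot"],s["contact_force"])
z=float(sys.argv[2])
for c in blobs(d,(50,100,50),(75,255,255),200):
    print("cap",c.mean(0).round(),cv2.minEnclosingCircle(world(d,c,z)))
E
python3 look.py w2 .115
```

```text
tcp [0.59327399 0.10267509 0.20380321] [1.64771093 2.66940973 0.00503761] [-0.18191335  0.51010892 -0.04675139]
cap [254. 200.] ((0.5940735936164856, 0.09755964577198029), 0.023293158039450645)
cap [122. 198.] ((0.4951569437980652, 0.049660421907901764), 0.023675421252846718)
cap [385. 196.] ((0.6892837882041931, 0.14918340742588043), 0.024435997009277344)
```

{"op": "jog_arm", "data": {
  "commands": [
    [1,0.001,-0.01,-0.08,0],
    [1,0.001,-0.01,-0.14,0],
    [1,0.001,-0.01,-0.19,0],
    [1,0.001,-0.01,-0.216,0],
    [1,0.001,-0.01,-0.216,0],
    [1,0.001,-0.01,-0.216,0],
    [1,0.001,-0.01,-0.216,0]
  ],
  "squeeze": 30
}}

```text
time_s: 2.87
tcp_pos: [0.5941, 0.0975, 0.0954]
tcp_rot: [1.649, 2.669, 0.005]
contact_force: [-0.6, -0.1, 0.1]
width: 0.0857
grip_force: 0.0
```

{"op": "jog_arm", "data": {
  "commands": [
    [0,0,0,0,0],
    [0,0,0,0,0],
    [0,0,0,0,0],
    [0,0,0,0,0],
    [0,0,0,0,0],
    [0,0,0,0,0],
    [0,0,0,0,0],
    [0,0,0,0,0]
  ]
}}

```text
time_s: 3.53
tcp_pos: [0.5928, 0.0977, 0.0936]
tcp_rot: [1.649, 2.671, 0.003]
contact_force: [0.8, 0.4, 4.8]
width: 0.0449
grip_force: 31.0
```

{"op": "jog_arm", "data": {
  "commands": [
    [0,0,0,0.002,0],
    [0,0,0,0.004,0],
    [0,0,0,0.005,0],
    [0,0,0,0.005,0],
    [0,0,0,0.005,0],
    [0,0,0,0.005,0]
  ]
}}

```text
time_s: 4.03
tcp_pos: [0.5913, 0.0973, 0.0941]
tcp_rot: [-1.65, -2.672, 0.001]
contact_force: [0.2, -0.6, -0.6]
width: 0.0449
grip_force: 30.7
```

```bash
python3 -c "
from cell import robot
s=robot.state();print(s['tcp_pos'],s['contact_force'],s['width'],s['grip_force'])
d=robot.get_image('wrist');s=robot.state();print(s['contact_force'])
import cv2;cv2.imwrite('pics/tug1.png',d['img'])"
```

```text
[0.59126125 0.09734043 0.0941153 ] [ 0.19531524 -0.64359328 -0.57441309] 0.044929254318402945 30.67256354726851
[ 1.78788052  0.07073399 -1.25133182]
```

{"op": "jog_arm", "data": {
  "commands": [
    [0,0,0,0.001,0],
    [0,0,0,0.001,0],
    [0,0,0,0.001,0],
    [0,0,0,0.001,0]
  ]
}}

```text
time_s: 4.42
tcp_pos: [0.5914, 0.0973, 0.095]
tcp_rot: [-1.65, -2.673, 0.001]
contact_force: [0.7, -0.5, -0.9]
width: 0.0445
grip_force: 30.7
```

{"op": "jog_arm", "data": {
  "commands": [
    [0,0,0,0.003,0],
    [0,0,0,0.005,0],
    [0,0,0,0.005,0],
    [0,0,0,0.005,0]
  ]
}}

```text
time_s: 4.75
tcp_pos: [0.5911, 0.0974, 0.0971]
tcp_rot: [-1.65, -2.672, 0.001]
contact_force: [-0.0, 0.4, -2.7]
width: 0.0446
grip_force: 31.1
```

{"op": "jog_arm", "data": {
  "commands": [
    [0,0,0,0.003,0],
    [0,0,0,0.005,0],
    [0,0,0,0.005,0],
    [0,0,0,0.005,0]
  ]
}}

```text
time_s: 5.08
tcp_pos: [0.5917, 0.0974, 0.1002]
tcp_rot: [-1.651, -2.673, -0.0]
contact_force: [-0.2, 0.2, -2.7]
width: 0.0447
grip_force: 31.1
```

{"op": "jog_arm", "data": {
  "commands": [
    [0,0,0,-0.003,0],
    [0,0,0,-0.006,0],
    [0,0,0,-0.006,0],
    [0,0,0,-0.006,0],
    [0,0,0,-0.006,0]
  ]
}}

```text
time_s: 5.5
tcp_pos: [0.5916, 0.0974, 0.0971]
tcp_rot: [-1.651, -2.673, 0.0]
contact_force: [0.7, 0.3, -3.6]
width: 0.045
grip_force: 31.1
```

{"op": "jog_arm", "data": {
  "commands": [
    [0,0,0,-0.002,0],
    [0,0,0,-0.002,0],
    [0,0,0,-0.002,0],
    [0,0,0,-0.002,0]
  ]
}}

```text
time_s: 5.83
tcp_pos: [0.592, 0.0974, 0.0966]
tcp_rot: [1.65, 2.673, 0.001]
contact_force: [0.9, 0.1, -0.6]
width: 0.0446
grip_force: 31.3
```

{"op": "jog_arm", "data": {
  "commands": [
    [0,0,0,-0.002,0],
    [0,0,0,-0.002,0],
    [0,0,0,-0.002,0],
    [0,0,0,-0.002,0]
  ]
}}

```text
time_s: 6.17
tcp_pos: [0.5918, 0.0974, 0.0953]
tcp_rot: [1.65, 2.673, 0.0]
contact_force: [-0.5, 0.7, -0.7]
width: 0.0446
grip_force: 31.3
```

{"op": "jog_arm", "data": {
  "commands": [
    [0,0,0,-0.002,0],
    [0,0,0,-0.002,0],
    [0,0,0,-0.002,0],
    [0,0,0,-0.002,0]
  ]
}}

```text
time_s: 6.5
tcp_pos: [0.5918, 0.0974, 0.0942]
tcp_rot: [1.65, 2.673, 0.0]
contact_force: [0.5, 0.9, -1.1]
width: 0.0446
grip_force: 31.3
```

{"op": "jog_arm", "data": {
  "commands": [
    [0,0,0,-0.002,0],
    [0,0,0,-0.002,0],
    [0,0,0,-0.002,0],
    [0,0,0,-0.002,0]
  ]
}}

```text
time_s: 6.83
tcp_pos: [0.592, 0.0975, 0.0936]
tcp_rot: [1.65, 2.673, 0.001]
contact_force: [-0.1, 0.0, 2.1]
width: 0.0446
grip_force: 31.5
```

A clear plateau of about 3 mm at only the cap's weight shows the middle jar is the loose one. I'll release it, rise, and measure its yaw.

{"op": "jog_arm", "data": {
  "commands": [
    [1,0,0,0,0],
    [1,0,0,0,0],
    [1,0,0,0,0],
    [1,0,0,0,0],
    [1,0,0,0,0],
    [1,0,0,0.05,0],
    [1,0,0,0.12,0],
    [1,0,0,0.18,0],
    [1,0,0,0.22,0],
    [1,0,0,0.22,0],
    [1,0,0,0.22,0],
    [1,0,0,0.22,0]
  ]
}}

```text
time_s: 7.83
tcp_pos: [0.5909, 0.0973, 0.2017]
tcp_rot: [-1.65, -2.672, 0.002]
contact_force: [0.1, -0.5, -0.3]
width: 0.0852
grip_force: 0.0
```

```bash
python3 look.py w3 .115
python3 - <<'E'
import cv2,numpy as np
d=np.load("w3.npz");c=d["img"][100:300,60:460];cv2.imwrite("pics/w3c.png",cv2.resize(c,None,fx=2,fy=2))
E
```

```text
tcp [0.59053502 0.09730292 0.20089819] [-1.64911772 -2.67058006  0.00329101] [ 0.11951171 -0.27204904 -0.07775468]
cap [258. 195.] ((0.592229425907135, 0.0972779169678688), 0.023407651111483574)
cap [126. 194.] ((0.49494972825050354, 0.049801476299762726), 0.023681096732616425)
cap [390. 190.] ((0.6881241202354431, 0.14901040494441986), 0.0242567490786314)
```

View pics/w3c.png

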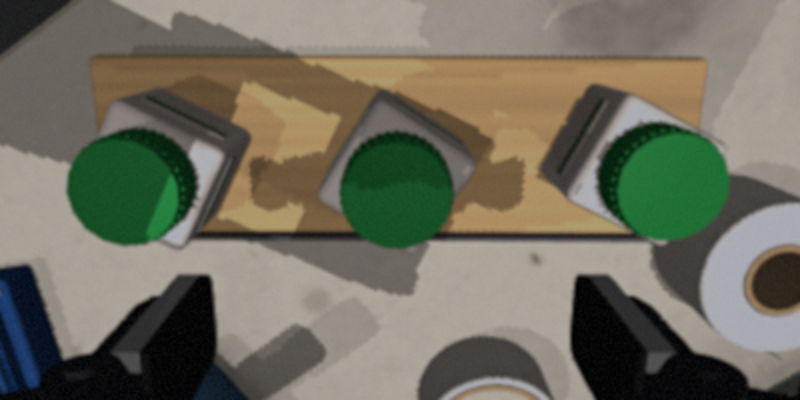

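The crop shows B's shoulder corners at crop pixels (318,190), (383,92) and (475,163). I'll convert these to a yaw.

Run:
```python
from h import *
d=dict(np.load("w3.npz"))
P=[ray(d,60+u/2,100+v/2,.091)[:2] for u,v in((318,190),(383,92),(475,163))]
for a,b in((0,1),(1,2)):
    e=P[b]-P[a];print(np.linalg.norm(e),np.degrees(np.arctan2(e[1],e[0]))%180)
print("centre",(P[0]+P[2])/2)
m=cv2.inRange(cv2.cvtColor(d["img"],cv2.COLOR_BGR2HSV),(0,0,60),(179,45,255))
```

```text
0.05201894002441605 82.7066327763805
0.050653031764227696 169.0069222963831
centre [0.59188785 0.09815699]
```

{"op": "jog_arm", "data": {
  "commands": [
    [1,0.002,0.001,0,-0.198],
    [1,0.002,0.001,0,-0.198],
    [1,0.002,0.001,0,-0.198],
    [1,0.002,0.001,0,-0.198],
    [1,0.002,0.001,0,-0.198],
    [1,0.002,0.001,-0.06,-0.198],
    [1,0.002,0.001,-0.13,-0.198],
    [1,0.002,0.001,-0.2,-0.198],
    [1,0.002,0.001,-0.25,-0.198],
    [1,0.002,0.001,-0.278,-0.198],
    [1,0.002,0.001,-0.278,-0.198],
    [1,0.002,0.001,-0.278,-0.198]
  ],
  "squeeze": 40
}}

```text
time_s: 8.88
tcp_pos: [0.5919, 0.0979, 0.063]
tcp_rot: [-2.388, -2.039, 0.003]
contact_force: [0.2, -0.7, -0.0]
width: 0.0853
grip_force: 0.0
```

{"op": "jog_arm", "data": {
  "commands": [
    [0,0,0,0,0],
    [0,0,0,0,0],
    [0,0,0,0,0],
    [0,0,0,0,0],
    [0,0,0,0,0],
    [0,0,0,0,0],
    [0,0,0,0,0],
    [0,0,0,0,0]
  ]
}}

```text
time_s: 9.55
tcp_pos: [0.5944, 0.0982, 0.0669]
tcp_rot: [2.388, 2.038, 0.005]
contact_force: [-1.0, -0.9, 6.0]
width: 0.0533
grip_force: 43.3
```

{"op": "jog_arm", "data": {
  "commands": [
    [0,0,0,0.01,0],
    [0,0,0,0.03,0],
    [0,0,0,0.08,0],
    [0,0,0,0.14,0],
    [0,0,0,0.2,0],
    [0,0,0,0.25,0],
    [0,-0.03,-0.05,0.25,0.04],
    [0,-0.08,-0.12,0.25,0.08],
    [0,-0.12,-0.18,0.25,0.12],
    [0,-0.15,-0.24,0.25,0.16],
    [0,-0.18,-0.29,0.25,0.2],
    [0,-0.2,-0.32,0.25,0.235]
  ]
}}

```text
time_s: 10.55
tcp_pos: [0.4907, -0.064, 0.1891]
tcp_rot: [-1.486, -2.767, 0.002]
contact_force: [-0.0, 0.3, -2.8]
width: 0.0532
grip_force: 43.0
```

{"op": "jog_arm", "data": {
  "commands": [
    [0,0,-0.015,0,0.012],
    [0,0,-0.015,0,0.012],
    [0,0,-0.015,0,0.012],
    [0,0,-0.015,0,0.012]
  ]
}}

```text
time_s: 10.88
tcp_pos: [0.4927, -0.0691, 0.1892]
tcp_rot: [-1.441, -2.791, -0.0]
contact_force: [0.3, -0.2, -2.9]
width: 0.0532
grip_force: 43.1
```

```bash
python3 look.py w4 .2
python3 - <<'E'
from h import *
d=dict(np.load("w4.npz"))
for c in blobs(d,(95,110,30),(125,255,255),400): print(c.mean(0).round(),cv2.minAreaRect(world(d,c,.045)))
E
```

```text
tcp [ 0.49277236 -0.06892877  0.18915986] [-1.43998044e+00 -2.79178449e+00 -2.56633933e-04] [-0.65510675  0.37797805 -4.11596837]
cap [254. 268.] ((0.503862738609314, -0.08559814840555191), 0.034576043486595154)
cap [351.  68.] ((0.4773874282836914, 0.02166452258825302), 0.014448359608650208)
[ 10. 217.] ((0.3167639374732971, -0.24471035599708557), (0.035262156277894974, 0.06860123574733734), 22.643348693847656)
[157. 179.] ((0.4165380895137787, -0.1274186372756958), (0.0879950225353241, 0.08564668893814087), 35.34945297241211)
```

View pics/w4.png

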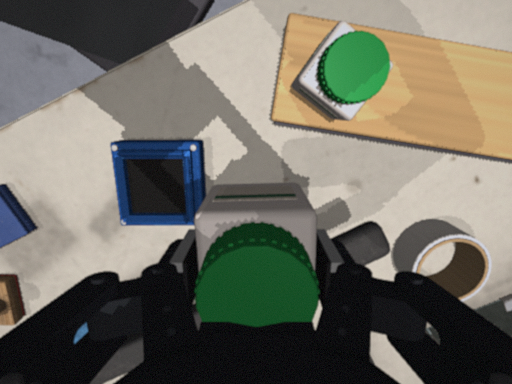

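Run:
```python
from h import *
d=dict(np.load("w4.npz"));n=np.load("v0.npz");a={k:n["a"+k] for k in("img","depth","K","R","t")}
for d,z in((d,.028),(a,.028)):
  for c in blobs(d,(95,110,30),(125,255,255),400):
    if abs(ray(d,*c.mean(0),z)[1]+.128)<.03: print(cv2.minAreaRect(world(d,c,z)), z)
d=dict(np.load("w4.npz"))
# dark pocket floor centre
g=d["img"][130:240,105:215]; m=(g.max(2)<45).astype(np.uint8)
c=max(cv2.findContours(m,0,1)[0],key=cv2.contourArea)[:,0]+np.array([105,130.]); print(c.min(0),c.max(0),cv2.minAreaRect(world(d,c,.028)))
```

```text
((0.4142800569534302, -0.13402241468429565), (0.09321694076061249, 0.0907292440533638), 35.34945297241211) 0.028
((0.4119102954864502, -0.13183826208114624), (0.09074746072292328, 0.09127859026193619), 35.45418167114258) 0.028
[124. 159.] [185. 213.] ((0.4120694696903229, -0.13967546820640564), (0.06015593558549881, 0.05869898572564125), 35.359798431396484)
```

The blue holder is at about (157,180) in the wrist view, with its jar-side corner unobstructed. That puts its centre near (0.413, -0.1335).

{"op": "jog_arm", "data": {
  "commands": [
    [0,-0.06,-0.05,0,0],
    [0,-0.12,-0.1,0,0],
    [0,-0.16,-0.129,0,0],
    [0,-0.16,-0.129,0,0],
    [0,-0.16,-0.129,-0.05,0],
    [0,-0.16,-0.129,-0.1,0],
    [0,-0.16,-0.129,-0.15,0],
    [0,-0.16,-0.129,-0.19,0],
    [0,-0.16,-0.129,-0.21,0],
    [0,-0.16,-0.129,-0.21,0],
    [0,-0.16,-0.129,-0.21,0]
  ]
}}

```text
time_s: 11.85
tcp_pos: [0.4131, -0.1337, 0.0844]
tcp_rot: [-1.439, -2.792, -0.0]
contact_force: [1.1, 0.6, -2.6]
width: 0.0529
grip_force: 43.8
```

{"op": "jog_arm", "data": {
  "commands": [
    [0,0,0,-0.006,0],
    [0,0,0,-0.012,0],
    [0,0,0,-0.018,0],
    [0,0,0,-0.022,0],
    [0,0,0,-0.022,0],
    [0,0,0,-0.022,0]
  ]
}}

```text
time_s: 12.35
tcp_pos: [0.4127, -0.1341, 0.0732]
tcp_rot: [-1.44, -2.792, 0.0]
contact_force: [0.3, 0.1, -3.3]
width: 0.0533
grip_force: 43.9
```

{"op": "jog_arm", "data": {
  "commands": [
    [0,0,0,-0.004,0],
    [0,0,0,-0.008,0],
    [0,0,0,-0.012,0],
    [0,0,0,-0.012,0]
  ]
}}

```text
time_s: 12.68
tcp_pos: [0.4123, -0.1339, 0.0666]
tcp_rot: [-1.44, -2.791, 0.0]
contact_force: [-0.4, 0.3, -4.2]
width: 0.0529
grip_force: 43.9
```

{"op": "jog_arm", "data": {
  "commands": [
    [0,0,0,-0.003,0],
    [0,0,0,-0.006,0],
    [0,0,0,-0.008,0],
    [0,0,0,-0.01,0],
    [0,0,0,-0.01,0]
  ]
}}

```text
time_s: 13.1
tcp_pos: [0.4125, -0.134, 0.0619]
tcp_rot: [-1.44, -2.792, 0.0]
contact_force: [-0.6, 0.0, -3.8]
width: 0.0534
grip_force: 43.9
```

{"op": "jog_arm", "data": {
  "commands": [
    [0,0,0,-0.002,0],
    [0,0,0,-0.004,0],
    [0,0,0,-0.006,0],
    [0,0,0,-0.006,0]
  ]
}}

```text
time_s: 13.43
tcp_pos: [0.4129, -0.1342, 0.0599]
tcp_rot: [-1.44, -2.792, 0.0]
contact_force: [-3.1, 1.8, 2.8]
width: 0.0535
grip_force: 44.6
```

{"op": "jog_arm", "data": {
  "commands": [
    [1,0,0,0,0],
    [1,0,0,0,0],
    [1,0,0,0,0],
    [1,0,0,0,0],
    [1,0,0,0,0],
    [1,0,0,0.05,0],
    [1,0,0,0.12,0],
    [1,0,0,0.18,0],
    [1,0,0,0.26,0],
    [1,0,0,0.28,0],
    [1,0,0,0.28,0],
    [1,0,0,0.28,0]
  ]
}}

```text
time_s: 14.43
tcp_pos: [0.4129, -0.1342, 0.1994]
tcp_rot: [1.44, 2.791, 0.0]
contact_force: [0.6, 0.7, -0.5]
width: 0.0855
grip_force: 0.0
```

```bash
python3 look.py w5 .108
python3 - <<'E'
from h import *
d=dict(np.load("w5.npz"))
for c in blobs(d,(95,110,30),(125,255,255),400): print(c.mean(0).round(),cv2.minAreaRect(world(d,c,.028)))
E
```

```text
tcp [ 0.41210636 -0.13382197  0.19786699] [-1.43942003e+00 -2.79055410e+00  1.12613464e-04] [-0.61634755  0.26801686 -0.45858946]
cap [256. 191.] ((0.41255924105644226, -0.13436885178089142), 0.023500218987464905)
cap [488.  58.] ((0.4936333894729614, 0.04837304353713989), 0.024028543382883072)
[286. 263.] ((0.49496179819107056, -0.21672269701957703), (0.30884650349617004, 0.0681079626083374), 61.12490463256836)
[ 76. 214.] ((0.27559491991996765, -0.289041131734848), (0.09274214506149292, 0.057821355760097504), 61.28498458862305)
[254. 167.] ((0.41188108921051025, -0.13584619760513306), (0.08936325460672379, 0.08910799771547318), 35.39972686767578)
```

View pics/w5.png

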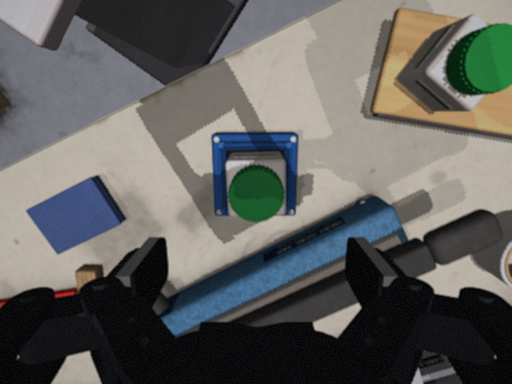

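The jar is seated in the holder, with its cap at (256,191) and the body square inside the rim. Next I'll grip the cap and tighten it.

{"op": "jog_arm", "data": {
  "commands": [
    [1,0,0,-0.08,0],
    [1,0,0,-0.15,0],
    [1,0,0,-0.2,0],
    [1,0,0,-0.222,0],
    [1,0,0,-0.222,0],
    [0,0,0,-0.222,0],
    [0,0,0,-0.222,0],
    [0,0,0,-0.222,0],
    [0,0,0,-0.222,0],
    [0,0,0,-0.222,0],
    [0,0,0,-0.222,0],
    [0,0,0,-0.222,0]
  ],
  "squeeze": 45
}}

```text
time_s: 15.48
tcp_pos: [0.4139, -0.1349, 0.0905]
tcp_rot: [1.438, 2.789, -0.001]
contact_force: [-2.0, -0.3, 6.5]
width: 0.0439
grip_force: 45.8
```

{"op": "jog_arm", "data": {
  "commands": [
    [0,0,0,0,-0.03],
    [0,0,0,0,-0.06],
    [0,0,0,0,-0.09],
    [0,0,0,0,-0.12],
    [0,0,0,0,-0.15],
    [0,0,0,0,-0.18],
    [0,0,0,0,-0.21],
    [0,0,0,0,-0.24],
    [0,0,0,0,-0.27],
    [0,0,0,0,-0.27]
  ]
}}

```text
time_s: 16.32
tcp_pos: [0.4144, -0.1346, 0.0904]
tcp_rot: [2.46, 1.948, 0.004]
contact_force: [-0.9, 0.7, 6.7]
width: 0.0439
grip_force: 45.8
```

```bash
cat > st.py <<'E'
from cell import robot
import numpy as np
s=robot.state();r=s['tcp_rot'];print(s['time_s'],s['tcp_pos'].round(4),'yaw',2*np.degrees(np.arctan2(r[1],r[0]))%360-90,s['contact_force'].round(1),s['wrist_torque'].round(2),s['grip_force'],s['qpos'][5])
E
python3 st.py
```

```text
16.3167 [ 0.4144 -0.1346  0.0904] yaw -13.249692380439939 [-0.9  0.7  6.7] [ 0.13 -0.11  0.04] 45.82311018370092 -0.20671884235258034
```

{"op": "jog_arm", "data": {
  "commands": [
    [0,0,0,0,-0.03],
    [0,0,0,0,-0.06],
    [0,0,0,0,-0.06]
  ]
}}

```text
time_s: 16.57
tcp_pos: [0.4144, -0.1346, 0.0904]
tcp_rot: [2.632, 1.709, 0.004]
contact_force: [0.7, 1.6, 5.7]
width: 0.0442
grip_force: 45.8
```

```bash
python3 st.py
```

```text
16.5667 [ 0.4144 -0.1346  0.0904] yaw -24.009458499440385 [0.7 1.6 5.7] [ 0.11 -0.1   0.02] 45.80290238605812 -0.01896806637555335
```

{"op": "jog_arm", "data": {
  "commands": [
    [0,0,0,0,-0.03],
    [0,0,0,0,-0.05],
    [0,0,0,0,-0.05]
  ]
}}

```text
time_s: 16.82
tcp_pos: [0.4143, -0.1347, 0.0904]
tcp_rot: [2.757, 1.499, 0.004]
contact_force: [0.1, 2.2, 5.5]
width: 0.0442
grip_force: 45.9
```

```bash
python3 st.py
```

```text
16.8167 [ 0.4143 -0.1347  0.0904] yaw -32.91499493745671 [0.1 2.2 5.5] [ 0.01 -0.06  0.18] 45.867426961194724 0.13668256101295279
```

{"op": "jog_arm", "data": {
  "commands": [
    [0,0,0,0,-0.03],
    [0,0,0,0,-0.05],
    [0,0,0,0,-0.05]
  ]
}}

```text
time_s: 17.07
tcp_pos: [0.4137, -0.1358, 0.0905]
tcp_rot: [2.862, 1.283, -0.001]
contact_force: [-3.2, -2.8, 7.3]
width: 0.044
grip_force: 46.1
```

```bash
python3 st.py
```

```text
17.0667 [ 0.4137 -0.1358  0.0905] yaw -41.68841173065252 [-3.2 -2.8  7.3] [-0.65  0.5   1.18] 46.143813715316355 0.2912527135106776
```

{"op": "jog_arm", "data": {
  "commands": [
    [0,0,0,0,-0.03],
    [0,0,0,0,-0.04],
    [0,0,0,0,-0.04]
  ]
}}

```text
time_s: 17.32
tcp_pos: [0.4141, -0.1355, 0.0904]
tcp_rot: [2.937, 1.1, 0.003]
contact_force: [-1.8, -3.1, 6.3]
width: 0.0444
grip_force: 45.4
```

```bash
python3 st.py
```

```text
17.3167 [ 0.4141 -0.1355  0.0904] yaw -48.941763768934685 [-1.8 -3.1  6.3] [-0.4   0.17  0.72] 45.38972213398665 0.4171197439892212
```

{"op": "jog_arm", "data": {
  "commands": [
    [1,0,0,0,0],
    [1,0,0,0,0],
    [1,0,0,0,0],
    [1,0,0,0,0],
    [1,0,0,0.08,0],
    [1,0,0,0.14,0.04],
    [1,-0.002,0.002,0.2,0.08],
    [1,-0.002,0.002,0.22,0.12],
    [1,-0.002,0.002,0.22,0.16],
    [1,-0.002,0.002,0.22,0.2],
    [1,-0.002,0.002,0.22,0.24],
    [1,-0.002,0.002,0.22,0.28]
  ]
}}

```text
time_s: 18.32
tcp_pos: [0.4115, -0.133, 0.198]
tcp_rot: [-2.195, -2.247, -0.0]
contact_force: [-0.6, -0.5, -0.0]
width: 0.0855
grip_force: 0.0
```

{"op": "jog_arm", "data": {
  "commands": [
    [1,0,0,0,0.04],
    [1,0,0,0,0.08],
    [1,0,0,0,0.12],
    [1,0,0,0,0.16],
    [1,0,0,0,0.178],
    [1,0,0,0,0.178],
    [1,0,0,0,0.178]
  ]
}}

```text
time_s: 18.9
tcp_pos: [0.4115, -0.133, 0.1979]
tcp_rot: [-1.501, -2.759, -0.0]
contact_force: [0.1, 0.1, 0.1]
width: 0.0855
grip_force: 0.0
```

```bash
python3 st.py; python3 look.py w6 .108
python3 - <<'E'
import cv2,numpy as np
d=np.load("w6.npz");c=d["img"][110:240,190:330];cv2.imwrite("pics/w6c.png",cv2.resize(c,None,fx=4,fy=4,interpolation=cv2.INTER_CUBIC))
E
```

```text
18.9 [ 0.4115 -0.133   0.1979] yaw 32.91407205043464 [0.1 0.1 0.1] [0.02 0.01 0.06] 0.0 -1.0113333099072488
tcp [ 0.411547   -0.13299957  0.19794183] [-1.50073070e+00 -2.75948025e+00 -3.64745708e-05] [0.24650587 0.80153812 0.10579208]
cap [255. 195.] ((0.41206875443458557, -0.13550236821174622), 0.023502439260482788)
cap [486.  50.] ((0.494315505027771, 0.04864849895238876), 0.024264322593808174)
```

View pics/w6c.png

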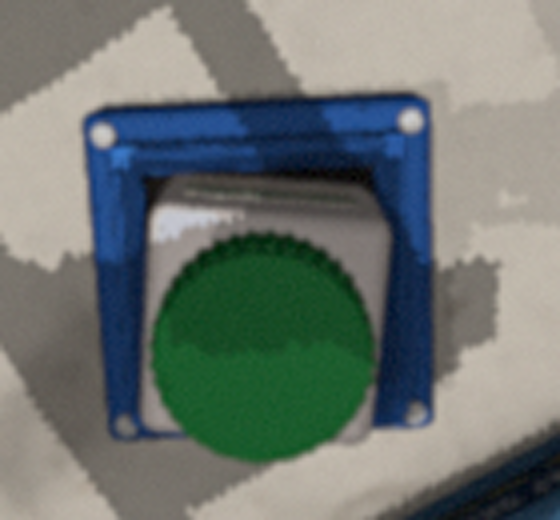

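The jar sits in the holder turned about 5° clockwise: its top edge runs from (150,208) to (390,228) in the crop. I'll take it by the body.

{"op": "jog_arm", "data": {
  "commands": [
    [1,0.001,-0.004,-0.06,-0.025],
    [1,0.001,-0.004,-0.13,-0.025],
    [1,0.001,-0.004,-0.2,-0.025],
    [1,0.001,-0.004,-0.25,-0.025],
    [1,0.001,-0.004,-0.272,-0.025],
    [1,0.001,-0.004,-0.272,-0.025],
    [1,0.001,-0.004,-0.272,-0.025]
  ],
  "squeeze": 40
}}

```text
time_s: 19.53
tcp_pos: [0.4125, -0.1352, 0.0627]
tcp_rot: [-1.607, -2.7, -0.0]
contact_force: [0.5, 0.3, 0.6]
width: 0.0851
grip_force: 0.0
```

{"op": "jog_arm", "data": {
  "commands": [
    [0,0,0,0,0],
    [0,0,0,0,0],
    [0,0,0,0,0],
    [0,0,0,0,0],
    [0,0,0,0,0],
    [0,0,0,0,0],
    [0,0,0,0,0],
    [0,0,0,0,0]
  ]
}}

```text
time_s: 20.2
tcp_pos: [0.4132, -0.1361, 0.0644]
tcp_rot: [1.604, 2.698, -0.001]
contact_force: [-2.4, -1.6, 6.0]
width: 0.053
grip_force: 42.0
```

{"op": "jog_arm", "data": {
  "commands": [
    [0,0,0,0.015,0],
    [0,0,0,0.04,0],
    [0,0,0,0.08,0],
    [0,0,0,0.14,0],
    [0,0,0,0.2,0],
    [0,0,0,0.26,0],
    [0,0.03,0.04,0.26,-0.03],
    [0,0.07,0.1,0.26,-0.06],
    [0,0.11,0.15,0.26,-0.09],
    [0,0.16,0.21,0.26,-0.12],
    [0,0.2,0.265,0.26,-0.15],
    [0,0.24,0.32,0.26,-0.18]
  ]
}}

```text
time_s: 21.2
tcp_pos: [0.5326, 0.0268, 0.1923]
tcp_rot: [-2.3, -2.139, -0.0]
contact_force: [-0.2, -0.5, -2.9]
width: 0.053
grip_force: 43.8
```

{"op": "jog_arm", "data": {
  "commands": [
    [0,0.04,0.05,0,-0.02],
    [0,0.08,0.1,0,-0.028],
    [0,0.1,0.13,0,-0.028],
    [0,0.116,0.145,0,-0.028],
    [0,0.116,0.145,0,-0.028],
    [0,0.116,0.145,0,-0.028]
  ]
}}

```text
time_s: 21.7
tcp_pos: [0.5897, 0.0972, 0.1919]
tcp_rot: [-2.387, -2.042, 0.002]
contact_force: [0.0, 0.3, -3.9]
width: 0.0529
grip_force: 43.8
```

```bash
python3 st.py; python3 look.py w7 .115
```

```text
21.7 [0.5897 0.0972 0.1919] yaw -8.912440425577017 [ 0.   0.3 -3.9] [-0.01  0.07  0.02] 43.75861644744873 0.22937117573023263
tcp [0.589517   0.09673406 0.19191554] [-2.38778476e+00 -2.04094059e+00  1.96600933e-03] [-0.60402139 -0.2975624  -3.20730251]
cap [143. 259.] ((0.49156326055526733, 0.05703860521316528), 0.02311190776526928)
cap [256. 283.] ((0.5785363912582397, 0.02098882384598255), 0.05110045149922371)
cap [377. 109.] ((0.6888545751571655, 0.14908529818058014), 0.024090563878417015)
```

{"op": "jog_arm", "data": {
  "commands": [
    [0,0.005,0.002,-0.05,0],
    [0,0.005,0.002,-0.1,0],
    [0,0.005,0.002,-0.15,0],
    [0,0.005,0.002,-0.19,0],
    [0,0.005,0.002,-0.215,0],
    [0,0.005,0.002,-0.224,0],
    [0,0.005,0.002,-0.224,0],
    [0,0.005,0.002,-0.224,0]
  ]
}}

```text
time_s: 22.42
tcp_pos: [0.5933, 0.098, 0.0814]
tcp_rot: [2.388, 2.04, 0.002]
contact_force: [-0.3, 0.5, -3.2]
width: 0.0531
grip_force: 43.7
```

{"op": "jog_arm", "data": {
  "commands": [
    [0,0,0,-0.002,0],
    [0,0,0,-0.004,0],
    [0,0,0,-0.006,0],
    [0,0,0,-0.008,0],
    [0,0,0,-0.01,0],
    [0,0,0,-0.012,0],
    [0,0,0,-0.012,0]
  ]
}}

```text
time_s: 23.0
tcp_pos: [0.5925, 0.0984, 0.0739]
tcp_rot: [-2.387, -2.042, 0.001]
contact_force: [0.1, -1.1, -4.0]
width: 0.0529
grip_force: 43.7
```

{"op": "jog_arm", "data": {
  "commands": [
    [0,0,0,-0.002,0],
    [0,0,0,-0.004,0],
    [0,0,0,-0.006,0],
    [0,0,0,-0.006,0],
    [0,0,0,-0.006,0]
  ]
}}

```text
time_s: 23.42
tcp_pos: [0.5928, 0.0985, 0.0715]
tcp_rot: [2.388, 2.042, 0.0]
contact_force: [-1.8, -0.2, -0.1]
width: 0.0529
grip_force: 44.0
```

Contact. One more millimetre to seat it, then release.

{"op": "jog_arm", "data": {
  "commands": [
    [0,0,0,-0.001,0],
    [0,0,0,-0.002,0],
    [0,0,0,-0.002,0]
  ]
}}

```text
time_s: 23.67
tcp_pos: [0.5928, 0.0985, 0.0715]
tcp_rot: [-2.388, -2.042, 0.0]
contact_force: [-5.0, 0.2, 5.4]
width: 0.0532
grip_force: 44.7
```

{"op": "jog_arm", "data": {
  "commands": [
    [1,0,0,0,0],
    [1,0,0,0,0],
    [1,0,0,0,0],
    [1,0,0,0,0],
    [1,0,0,0,0],
    [1,0,0,0.05,0],
    [1,0,0,0.12,0],
    [1,0,0,0.18,0],
    [1,0,0,0.26,0],
    [1,0,0,0.26,0],
    [1,0,0,0.26,0]
  ]
}}

```text
time_s: 24.58
tcp_pos: [0.5948, 0.0986, 0.2043]
tcp_rot: [2.384, 2.039, 0.01]
contact_force: [-0.3, -0.3, -0.6]
width: 0.0857
grip_force: 0.0
```

```bash
python3 st.py; python3 look.py w8 .115
```

```text
24.5833 [0.5948 0.0986 0.2043] yaw -8.935447138912835 [-0.3 -0.3 -0.6] [ 0.03 -0.01  0.06] 0.0 0.2311995107168984
tcp [0.59331735 0.09846491 0.20143847] [2.3866118  2.04058959 0.00333429] [ 0.15027003  0.64866198 -0.39691137]
cap [252. 193.] ((0.5934221148490906, 0.09905747324228287), 0.023415731266140938)
cap [363. 112.] ((0.6881052851676941, 0.14945295453071594), 0.023802783340215683)
```

View pics/w8.png

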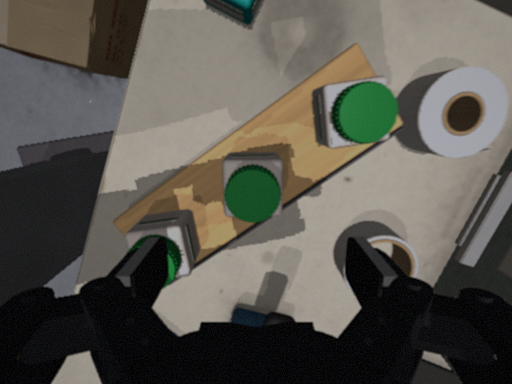

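The middle jar stands upright in its gap at (252,190), with both neighbours at (160,260) and (363,112) where they were. I'll hand the job in.

```bash
python3 -c "
from cell import robot
print(robot.hand_in())"
```

```text
the job is handed in; nothing more can be done
None
```

I handed the job in at about 25 s of the 72 s: the middle jar had the loose cap, so I stood it in the holder, screwed it to its stop and set it back upright in its gap; no verdict came back, and I did not re-tug the cap or tug the other two caps.

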